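# Portion the dressing: cup on the scale, then uncap a bottle of unknown thread

### The arm

A 6-joint arm with a two-finger parallel gripper is mounted at the origin on the work surface. World frame = base frame: x ahead of the robot, y to its left, z up, the work surface at z = 0. Lengths are in m, angles in rad, forces in N, time in s.
With the tool pointing down it reaches from about 0.275 to 0.875 m from the base axis. Payload 12.5 kg.
Tool frame: the origin (TCP) lies at the very end of the fingers, on their centre line; the grasp point (between the pads) lies 19 mm behind it; y points along the fingers, x is the direction in which the jaws open and shut, and the axes are right-handed (so a half turn about y gives the same grasp; the last joint's range is limited). The gripper opens to 85 mm and grips with 20 to 120 N. Pads are 22 mm wide; open, the fingers measure 114 mm over their backs; the gripper's body (76 mm by 85 mm) begins 54 mm behind the grasp point. The pads swing forward as they close: fully open they stand 13 mm farther back than shut.
Start: joints at [1.031, 0.351, 1.652, -0, 1.139, -0.085], TCP at [0.242, 0.494, 0.231] pointing down, gripper open.
Joint ranges: [-2.75, 2.75], [-0.79, 2.1], [0.01, 2.65], [-1.57, 4.71], [0.07, 3.14], [-2.87, 2.87]. Speed limits (rad/s): [2.22, 2.22, 2.79, 3.14, 3.14, 3.14].

### API

Orientations are given as a 3x3 rotation matrix whose columns are the frame's x, y, z axes.
In Python, from cell import bot, claw, kin, read_state, cams, order gives the robot as it stands. The module is installed in compiled form; this text tells all that it offers. Calls block until the motion is done:
- bot.move_to(position, orientation): joint-space move of the TCP to a pose.
- bot.line_to(position, attitude=None, feed=0.15, max_force=None): straight line of the TCP; attitude=None keeps the orientation; feed is the mean speed in m/s. With max_force (N) it stops when the force on the tool has changed by that much, and returns True; else False.
- bot.move_j(angles): joint-space move.
- claw.gripper_to(opening): finger opening in m; the grip force is fixed at half the most; returns when the fingers have stopped.
- bot.dwell(seconds).
- kin.ik(position, orientation): joint angles nearest the present ones, or None.
- read_state(): the state.
- cams.get_image(name): name is "scene" or "top" or "wrist"; returns (picture, depth): 400x640x3 uint8, blue, green, red; 400x640 float32, m along the optical axis (not along the pixel's ray), 0 where there is no reading.
- cams.camera_params(name): a dict with "vertical_fov" (degrees; the focal length in pixels is half the picture's height over the tangent of half this angle, whatever the lens; pixels are square), "cx", "cy" (the principal point, pixels), "R" (3x3) and "t" (3): a world point X has camera coordinates R X + t; the wrist camera has in their place "hand_eye" (4x4, takes a point from camera to tool coordinates, whose origin is the TCP and whose axes are the tool frame's). Camera axes: x right, y down, z forward; pixel columns grow to the right and rows downward; lengths in m; the calibration is good to about 2 mm. The wrist camera is an equidistant fisheye: a pixel r from the principal point sees the ray r / f radians off the axis. A picture is of the moment at which its call begins: read the wrist's pose just before it. camera_params takes no time and is no camera call.
A pose or a line that the arm cannot do raises bot.MotionError and nothing moves.
- order.close_job(): hands the job in, once; it reports no verdict.
The state is a dict: "clock": time; "joints": joint angles; "qvel": joint speeds; "effort": joint torques, N m; "position": TCP position; "ee_rot": TCP orientation; "contact_force": force on the tool from outside, world axes, zero at the start; "ft_torque": the same for the moment, N m; "finger_gap": finger opening in m.
Only numpy, scipy, OpenCV 4.12 (cv2) and the standard library are available. Lean on these libraries where they do the work, as an engineer would, in place of code of your own. Each camera call takes 0.05 s, during which the arm holds its last target.

### The job

I want to weigh out some dressing: gently set the steel mini cup upright in the middle of the small raised pan of the kitchen scale and let go of it, then unscrew the red cap of the blue bottle on the scale's side of the tray. I can't remember which way that cap opens (one of the two bottles has a left-hand thread), so feel for it both ways, without lifting the bottle out of its well. Finish while still holding the cap in the gripper, level, about 10 cm straight above the bottle's mouth, and leave the other bottle's cap on and everything else where it is.

Things in the scene. Friction and masses are not known exactly. Their poses are not given: they have to be found in the camera images.
- cup: Steel mini cup, loose, 0.07 kg: straight open cylinder 50 mm outer diameter, 52 mm tall, 2 mm wall. Origin: centre of its underside, z up. Starts upright on the counter on one side (left or right) of the tray.
- scale: Compact white kitchen scale, fixed, on the other side of the tray from the cup: base 120 mm (its x) by 100 mm (its y), top of the base 22 mm above the counter, display towards its -x. A round steel pan 76 mm in diameter sits on a 28 mm thick stem. Origin: centre of the underside. Nothing on it moves.
- pan (a point): Centre of the top face of the scale's round pan (76 mm diameter, 6 mm thick, top 48 mm above the counter). z up.
- tray: Dark wooden condiment tray, fixed, 243 mm along its y, 83 mm along its x. Two square wells, centred at y = +80 and -80 mm, each hold a bottle so that it turns only a few degrees; well floor 8 mm, walls 28 mm above the counter. Sauce dish in the middle. Origin: centre of the underside. The bottle to open is in the well on the same side of the tray (its y, + or -) as the scale.
- bottle_a: Blue square stoneware bottle, loose in a well of the tray, 0.55 kg: body 64 x 64 mm, 88 mm tall, round neck above. Origin: centre of its underside, z up. Looks just like bottle_b; which stands in which well varies. One opens counter-clockwise seen from above (right-hand thread), the other clockwise (left-hand); nothing visible tells which.
- bottle_b: The other blue bottle, same shape and size as bottle_a, thread of the opposite hand.
- bottle_a_mouth (a point): Centre of the neck's rim, 120 mm above the underside (hidden by the cap at first), z up. The cap starts closed. Turned the closing way it meets a hard stop within about 12 degrees (torque rises, fingers slip). Turned the opening way it runs freely to a second hard stop about 70 degrees on; from about 50 degrees up to that stop it lifts straight off.
- bottle_b_mouth (a point): Centre of the rim of bottle_b's neck, 120 mm above its underside, z up. Its cap behaves as bottle_a's does, the opposite way round.
- cap_a: Red ribbed round twist cap of bottle_a, loose, 0.045 kg, 48 mm diameter, 35 mm tall; on the bottle its top stands 138 mm above the bottle's underside. Origin: centre of the skirt's lower edge, z up; on the bottle it lies 17 mm below the mouth point. Three lugs inside hold it, with 1.5 mm of vertical play. How it turns: see bottle_a_mouth.
- cap_b: Red ribbed round cap of bottle_b, same shape, size and behaviour as cap_a, opening the opposite way round.
- dish: White ceramic sauce dish, 60 mm diameter, 22 mm tall, loose in the middle of the tray. Origin: centre of its underside. Leave alone.
- lunchbox: Clear two-tier plastic lunch box with a green lid, loose, 121 x 190 mm, 104 mm tall, towards the counter's front edge. Origin: centre of its underside. Leave alone.
- paddle: Wooden rice paddle, loose, about 190 mm long, 64 mm wide at the blade, about 10 mm tall, lying flat along its x, near the counter's front edge. Origin: where handle (-x) and blade (+x) meet, underside. Leave alone.
- spice: Small jar with steel lid, loose, 44 mm diameter, 85 mm tall. Origin: centre of its underside. Leave alone.
- mill: Wooden pepper mill, loose, 50 mm diameter, 115 mm tall. Origin: centre of its underside. Leave alone.
- ricebowl: White rice bowl, loose, 110 mm diameter, 55 mm tall, far to the robot's left. Origin: centre of its underside. Leave alone.
Mind the look-alikes: they are no part of the job. Of the things that look like the cup, take the one that is farthest from the robot's base at the start. Leave any green look-alike of the cap_b alone.

How it is judged:
By the outcome, as a careful person would: the job done as asked, in the order asked, and still so for the second after the job is handed in, while the arm keeps its last pose, push and grip.
It also fails if it takes over 67 s, if anything falls off the work surface, if the arm or the gripper's body presses on something with over 40 N, if the wrist force passes 120 N, or if a joint passes its speed limit or range.

## Working session

There is one attempt and no reset: what is moved stays moved. The work goes in short steps, each a Python script; the robot and the scene stay as the last script left them, time stands still between calls to the robot, and variables do not carry over. Pictures are saved under pics/ and viewed, and the job is handed in when it is done.

```bash
ls; mkdir -p pics; python3 - <<'E'
from cell import bot, claw, kin, read_state, cams, order
import cv2, numpy as np, pickle
s=read_state(); print({k:np.round(v,3).tolist() for k,v in s.items()})
for n in ["scene","top","wrist"]:
    im,d=cams.get_image(n); cv2.imwrite(f"pics/{n}0.png",im); np.savez(f"pics/{n}0.npz",im=im,d=d,pos=s["position"],R=s["ee_rot"])
    p=cams.camera_params(n); print(n,{k:np.round(v,3).tolist() for k,v in p.items()})
E
```

```text
pics
{'clock': 0.0, 'joints': [1.031, 0.351, 1.652, -0.0, 1.139, -0.085], 'qvel': [0.001, -0.0, 0.0, -0.0, -0.001, -0.0], 'effort': [-0.0, -50.609, -29.141, -0.0, 0.004, 0.0], 'position': [0.241, 0.494, 0.231], 'ee_rot': [[0.439, -0.001, -0.898], [0.898, -0.001, 0.439], [-0.001, -1.0, 0.0]], 'contact_force': [-0.482, -0.268, 1.374], 'ft_torque': [-0.02, -0.045, 0.004], 'finger_gap': 0.085}
scene {'vertical_fov': 51.849, 'cx': 322.923, 'cy': 197.922, 'R': [[0.118, 0.993, -0.004], [0.695, -0.086, -0.713], [-0.709, 0.081, -0.701]], 't': [-0.195, -0.32, 1.536]}
top {'vertical_fov': 45.378, 'cx': 315.193, 'cy': 198.019, 'R': [[0.023, -1.0, -0.001], [-0.989, -0.022, -0.149], [0.149, 0.005, -0.989]], 't': [0.113, 0.577, 1.279]}
wrist {'vertical_fov': 65.706, 'cx': 321.016, 'cy': 201.286, 'hand_eye': [[1.0, -0.001, 0.0, -0.0], [-0.001, -0.268, 0.964, -0.143], [-0.001, -0.964, -0.268, 0.069], [0.0, 0.0, 0.0, 1.0]]}
```

View pics/scene0.png

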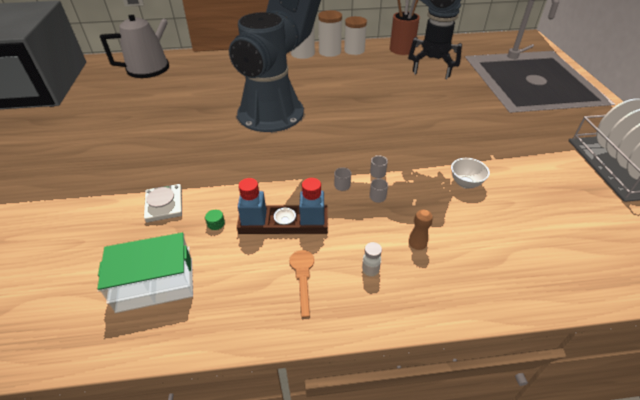

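View pics/top0.png

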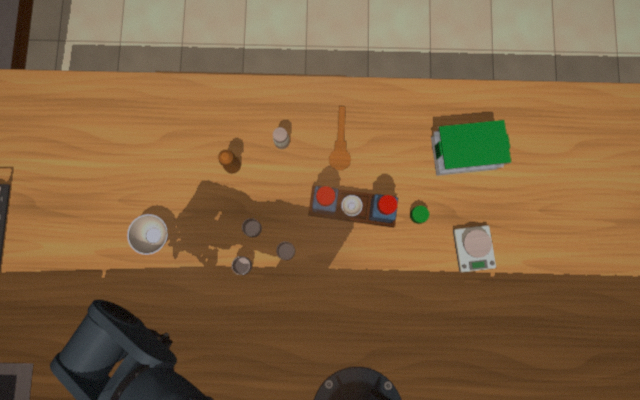

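View pics/wrist0.png

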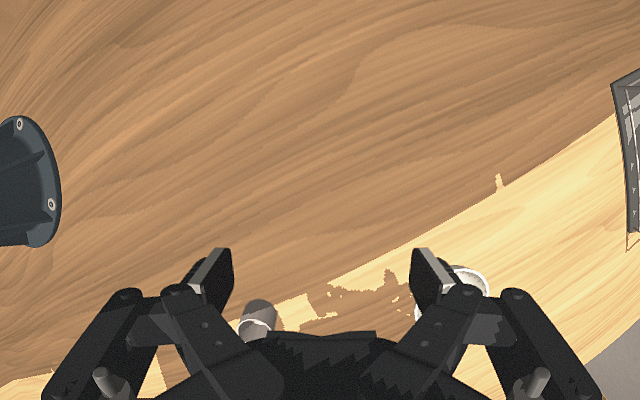

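```bash
cat > h.py <<'E'
import numpy as np, cv2
from cell import bot, claw, kin, read_state, cams, order
def rays(n,uv):
    p=cams.camera_params(n); f=200/np.tan(np.radians(p["vertical_fov"]/2))
    uv=np.atleast_2d(uv).astype(float)
    d=np.c_[(uv[:,0]-p["cx"])/f,(uv[:,1]-p["cy"])/f,np.ones(len(uv))]
    return -p["R"].T@p["t"], d@p["R"]   # origin, dirs (cam z=1)
def plane(n,uv,z):
    o,d=rays(n,uv); return o+d*((z-o[2])/d[:,2])[:,None]
def cloud(n,d):
    v,u=np.mgrid[0:400,0:640]; o,r=rays(n,np.c_[u.ravel(),v.ravel()])
    P=o+r*d.ravel()[:,None]; P[d.ravel()<=0]=np.nan
    return P.reshape(400,640,3)
def wcloud(d,pos,R):
    p=cams.camera_params("wrist"); f=200/np.tan(np.radians(p["vertical_fov"]/2)); H=p["hand_eye"]
    v,u=np.mgrid[0:400,0:640]; x=u-p["cx"]; y=v-p["cy"]; r=np.hypot(x,y)+1e-9; th=r/f
    k=np.tan(th)/r; Pc=np.stack([x*k*d,y*k*d,d],-1); Pc[d<=0]=np.nan
    Pt=Pc@H[:3,:3].T+H[:3,3]
    return Pt@np.asarray(R).T+pos
E
python3 - <<'E'
from h import *
for n,pts in dict(top=[(252,228),(286,251),(242,266),(326,196),(388,205),(420,214),(477,242),(352,205)],scene=[(379,184),(379,160),(342,174),(249,187),(312,185),(161,200)]).items():
    z=np.load(f"pics/{n}0.npz"); C=cloud(n,z["d"])
    for u,v in pts:
        w=C[v-3:v+4,u-3:u+4].reshape(-1,3); print(n,(u,v),np.round(np.nanmedian(w,0),3),np.round(np.nanmax(w[:,2]),3))
for n in("top","scene"):
    z=np.load(f"pics/{n}0.npz"); im=z["im"]
    c=im[205:285,215:310] if n=="top" else im[140:215,320:420]
    cv2.imwrite(f"pics/z_{n}.png",cv2.resize(c,None,fx=6,fy=6,interpolation=2))
E
```

```text
top (252, 228) [0.491 0.303 0.005] 0.008
top (286, 251) [0.428 0.205 0.005] 0.013
top (242, 266) [0.384 0.326 0.004] 0.009
top (326, 196) [0.564 0.098 0.148] 0.151
top (388, 205) [ 0.545 -0.06   0.148] 0.154
top (420, 214) [ 0.537 -0.164  0.036] 0.042
top (477, 242) [ 0.463 -0.316  0.049] 0.058
top (352, 205) [0.561 0.022 0.015] 0.023
scene (379, 184) [0.469 0.307 0.029] 0.046
scene (379, 160) [0.366 0.328 0.034] 0.048
scene (342, 174) [0.407 0.206 0.026] 0.056
scene (249, 187) [ 0.564 -0.056  0.146] 0.149
scene (312, 185) [0.576 0.101 0.146] 0.149
scene (161, 200) [ 0.479 -0.311  0.049] 0.051
```

View pics/z_top.png

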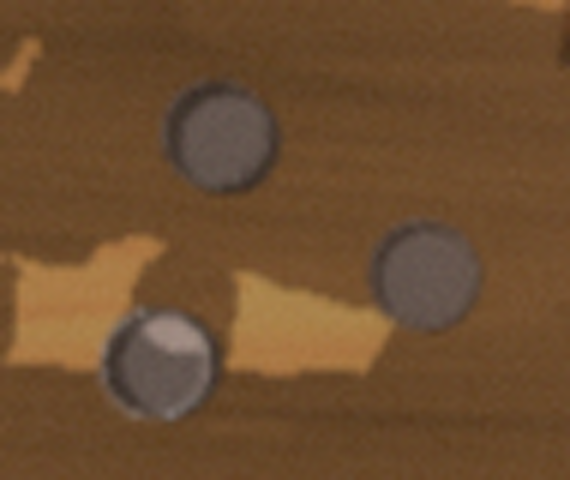

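View pics/z_scene.png

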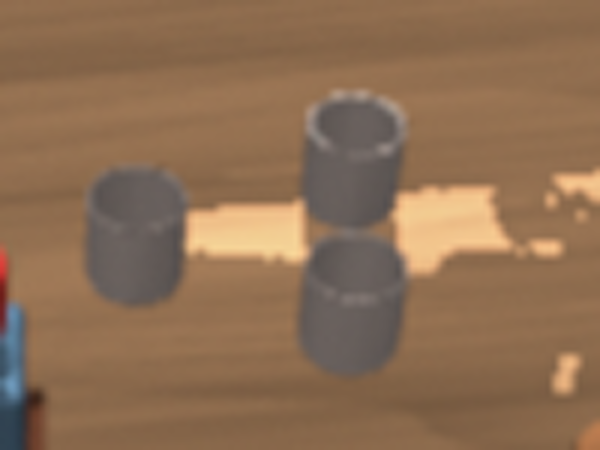

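```bash
python3 - <<'E'
from h import *
for n in("top","scene"):
    z=np.load(f"pics/{n}0.npz"); im=z["im"]; C=cloud(n,z["d"]); hsv=cv2.cvtColor(im,cv2.COLOR_BGR2HSV)
    Z=C[...,2]; X=C[...,0]; Y=C[...,1]
    def rep(name,m,h,mn=30):
        m=cv2.morphologyEx(m.astype(np.uint8),cv2.MORPH_OPEN,np.ones((2,2)))
        k,l,st,c=cv2.connectedComponentsWithStats(m)
        for i in range(1,k):
            if st[i,4]<mn: continue
            cn=max(cv2.findContours((l==i).astype(np.uint8),0,1)[0],key=len)
            e=cv2.minEnclosingCircle(cn); mu=plane(n,[c[i]],h)[0]; p=plane(n,cn[:,0,:],h)
            q=cv2.minEnclosingCircle(p[:,:2].astype(np.float32))
            print(n,name,st[i,4],c[i].round(1),"centroid",mu.round(4),"circ",np.round(q[0],4),"d",round(2*q[1],4))
    red=((hsv[...,0]<8)|(hsv[...,0]>172))&(hsv[...,1]>150)&(hsv[...,2]>60)
    rep("cap",red&(Z>.139)&(Z<.155),.146)
    grn=(abs(hsv[...,0]-60)<15)&(hsv[...,1]>120); rep("green",grn&(Z>.02)&(Z<.06),.035)
    sat=hsv[...,1]<70
    rep("pan",sat&(Z>.04)&(Z<.06)&(Y<-.25)&(Y>-.4)&(X<.6)&(X>.4),.048)
    rep("cup",sat&(Y>.15)&(Y<.36)&(X>.3)&(X<.55)&(Z<.07)&(Z>-.02),.052)
E
```

```text
top cap 270 [326.4 196.7] centroid [0.563  0.0973 0.146 ] circ [0.5632 0.0972] d 0.0489
top cap 268 [388.5 205.3] centroid [ 0.5444 -0.0609  0.146 ] circ [ 0.5445 -0.0609] d 0.0491
top green 200 [420.6 214.8] centroid [ 0.5355 -0.1664  0.035 ] circ [ 0.5358 -0.1652] d 0.0465
top pan 620 [478.4 244.7] centroid [ 0.4557 -0.3194  0.048 ] circ [ 0.4558 -0.3192] d 0.0768
top cup 187 [252.9 229. ] centroid [0.4843 0.2939 0.052 ] circ [0.486  0.2946] d 0.0439
top cup 171 [286.5 252. ] centroid [0.424  0.2003 0.052 ] circ [0.4242 0.2002] d 0.0406
top cup 227 [243.2 266.1] centroid [0.3837 0.3158 0.052 ] circ [0.3832 0.318 ] d 0.049
scene cap 217 [248.6 185.5] centroid [ 0.5576 -0.0574  0.146 ] circ [ 0.5572 -0.0575] d 0.0525
scene cap 225 [311.8 185.5] centroid [0.5768 0.1002 0.146 ] circ [0.5762 0.0988] d 0.0558
scene green 200 [214.9 218.2] centroid [ 0.554  -0.1618  0.035 ] circ [ 0.553  -0.1604] d 0.0548
scene pan 440 [160.5 197.5] centroid [ 0.4686 -0.3143  0.048 ] circ [ 0.468  -0.3148] d 0.0805
scene cup 664 [379.2 179.6] centroid [0.4742 0.3036 0.052 ] circ [0.4655 0.3025] d 0.2032
scene cup 321 [343.2 179.5] centroid [0.4612 0.2006 0.052 ] circ [0.4614 0.2013] d 0.0969
```

```bash
python3 - <<'E'
from h import *
s=read_state()
R=np.array(s["ee_rot"]);p=np.array(s["position"])
def proj(n,X):
    q=cams.camera_params(n); f=200/np.tan(np.radians(q["vertical_fov"]/2)); c=q["R"]@X+q["t"]; return np.array([f*c[0]/c[2]+q["cx"],f*c[1]/c[2]+q["cy"]])
for n in("top","scene"):
    z=np.load(f"pics/{n}0.npz"); im=z["im"].copy(); C=cloud(n,z["d"])
    print(n,"table z",[np.round(np.nanmedian(C[v-5:v+5,u-5:u+5,2]),4) for u,v in ([(180,120),(400,120),(560,200),(300,300)] if n=="top" else [(100,120),(350,320),(240,280),(500,230)])])
    for x in(-.0425,.0425):
        for yy in (-.013,0): 
            u=proj(n,p+R@[x,yy,0]); print(n,u.round(1)); cv2.circle(im,tuple(int(round(a)) for a in u),1,(0,255,255),-1)
    for a in np.arange(0,6.28,.2):
        u=proj(n,np.array([.1*np.cos(a),.1*np.sin(a),0])); 
        cv2.circle(im,tuple(int(round(b)) for b in u),1,(255,0,255),-1)
    c=im[290:400,50:440] if n=="top" else im[10:150,220:480]
    cv2.imwrite(f"pics/chk_{n}.png",cv2.resize(c,None,fx=2 if n=="top" else 3,fy=2 if n=="top" else 3))
# wrist at start
z=np.load("pics/wrist0.npz"); C=wcloud(z["d"],z["pos"],z["R"])
print("wrist table",np.nanmedian(C[100:200,200:450,2]), [C[v,u].round(3) for u,v in [(20,123),(50,204),(257,330),(350,150)]])
E
```

```text
top table z [np.float64(0.0009), np.float64(0.001), np.float64(0.0016), np.float64(0.0014)]
top [164.8 336.3]
top [166.5 335.6]
top [132.1 318.5]
top [134.3 317.9]
scene table z [np.float64(0.0012), np.float64(0.0002), np.float64(0.0004), np.float64(0.0005)]
scene [416.6  73. ]
scene [415.9  76.9]
scene [445.1  77.5]
scene [444.2  81.4]
wrist table 0.0001696310343984736 [array([-0.079,  0.083,  0.016]), array([0.077, 0.078, 0.017]), array([0.403, 0.309, 0.018]), array([ 0.23 ,  0.538, -0.002])]
```

View pics/chk_scene.png

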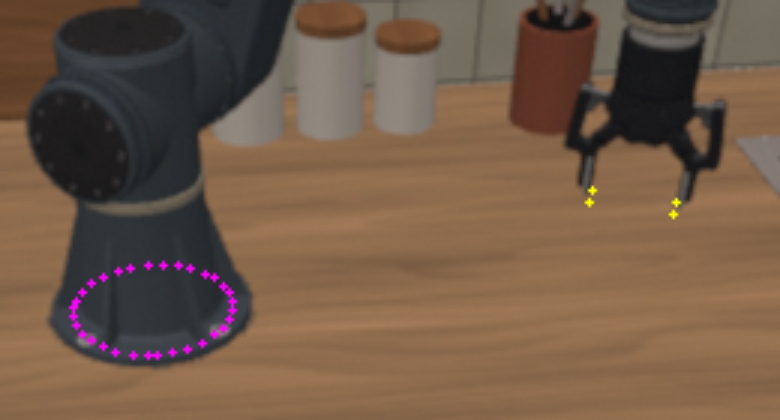

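View pics/chk_top.png

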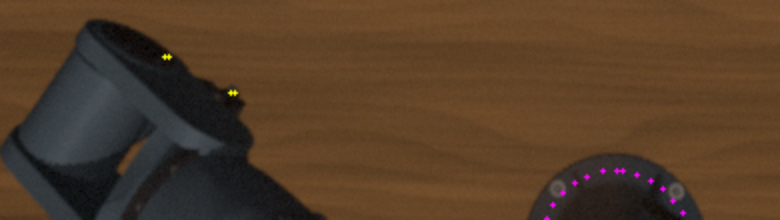

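```bash
python3 - <<'E'
from h import *
print("top",plane("top",[(328.5,383.5),(388,385)],.0165).round(4))
print("scene",plane("scene",[(248.7,123.3),(292.3,120)],.0165).round(4))
E
```

```text
top [[ 0.0795  0.0797  0.0165]
 [ 0.0793 -0.0789  0.0165]]
scene [[ 0.0871 -0.0787  0.0165]
 [ 0.0856  0.0758  0.0165]]
```

```bash
cat >> h.py <<'E'
def down(yaw):  # jaw axis x at yaw from world x, y down
    x=np.array([np.cos(yaw),np.sin(yaw),0]); y=np.array([0,0,-1.]); return np.c_[x,y,np.cross(x,y)]
def wshot(name):
    s=read_state(); im,d=cams.get_image("wrist"); cv2.imwrite(f"pics/{name}.png",im); np.savez(f"pics/{name}.npz",im=im,d=d,pos=s["position"],R=s["ee_rot"]); return im,wcloud(d,np.array(s["position"]),np.array(s["ee_rot"])),s
E
python3 - <<'E'
from h import *
print(plane("top",[(251.8,227.8),(286,251)],.052).round(4), plane("scene",[(378.9,180.5)],.052).round(4))
s=read_state(); print(np.degrees(np.arctan2(s["ee_rot"][1][0],s["ee_rot"][0][0])))
for yd in (60,75,90,105,120): 
    q=kin.ik([.488,.296,.2],down(np.radians(yd))); print(yd,None if q is None else np.round(q,2))
E
```

```text
[[0.4874 0.2969 0.052 ]
 [0.4267 0.2019 0.052 ]] [[0.478  0.3019 0.052 ]]
63.93816053696413
60 [ 0.46  0.42  1.63  0.    1.09 -0.58]
75 [ 0.46  0.42  1.63 -0.    1.09 -0.85]
90 [ 0.46  0.42  1.63 -0.    1.09 -1.11]
105 [ 0.46  0.42  1.63 -0.    1.09 -1.37]
120 [ 0.46  0.42  1.63 -0.    1.09 -1.63]
```

```bash
python3 - <<'E'
from h import *
bot.move_to([.487,.297,.2],down(np.radians(97)))
im,C,s=wshot("w1"); print(s["clock"],np.round(s["position"],4))
E
```

```text
1.3583 [0.4866 0.2976 0.2   ]
```

View pics/w1.png

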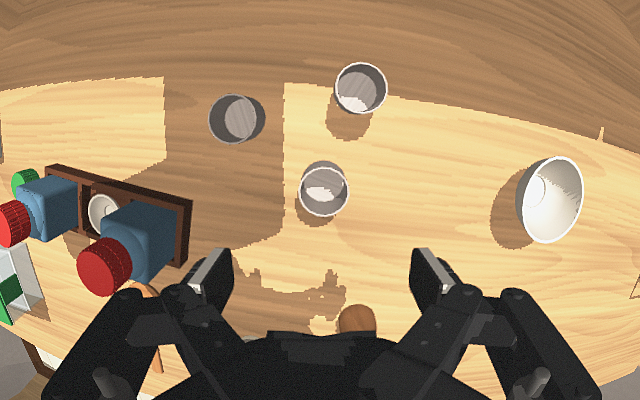

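```bash
cat >> h.py <<'E'
def wplane(uv,pos,R,z):
    p=cams.camera_params("wrist"); f=200/np.tan(np.radians(p["vertical_fov"]/2)); H=p["hand_eye"]
    uv=np.atleast_2d(uv).astype(float); x=uv[:,0]-p["cx"]; y=uv[:,1]-p["cy"]; r=np.hypot(x,y)+1e-9; th=r/f
    d=np.c_[x/r*np.sin(th),y/r*np.sin(th),np.cos(th)]@H[:3,:3].T@np.asarray(R).T
    o=np.asarray(pos)+np.asarray(R)@H[:3,3]
    return o+d*((z-o[2])/d[:,2])[:,None]
E
python3 - <<'E'
from h import *
z=np.load("pics/w1.npz"); C=wcloud(z["d"],z["pos"],z["R"])
m=(C[...,2]>.045)&(C[...,2]<.06)
m[:, :290]=0; m[:,360:]=0; m[:155]=0; m[230:]=0
P=C[m]; print(len(P)); q=cv2.minEnclosingCircle(P[:,:2].astype(np.float32)); print(np.round(q[0],4),q[1]*2)
print(wplane([(299,192),(349,192),(324,167),(324,216),(324,192)],z["pos"],z["R"],.052).round(4))
hsv=cv2.cvtColor(z["im"],cv2.COLOR_BGR2HSV)
m=(C[...,2]>.139)&(C[...,2]<.155)&(hsv[...,1]>150)&((hsv[...,0]<8)|(hsv[...,0]>172))
k,l,st,c=cv2.connectedComponentsWithStats(m.astype(np.uint8))
for i in range(1,k):
    if st[i,4]>50:
        q=cv2.minEnclosingCircle(C[l==i][:,:2].astype(np.float32)); print("cap",c[i].round(),np.round(q[0],4),round(q[1]*2,4),st[i,4],np.nanmedian(C[l==i],0).round(4))
E
```

```text
451
[0.4886 0.3004] 0.05082172527909279
[[0.4919 0.277  0.052 ]
 [0.486  0.3251 0.052 ]
 [0.4647 0.298  0.052 ]
 [0.5132 0.304  0.052 ]
 [0.489  0.301  0.052 ]]
cap [  6. 229.] [ 0.547  -0.0561] 0.0483 482 [ 0.5469 -0.0445  0.1455]
cap [ 97. 272.] [0.5651 0.1008] 0.0497 1492 [0.5626 0.1043 0.1459]
```

```bash
python3 - <<'E'
from h import *
R=down(np.radians(97))
bot.line_to([.4885,.300,.07],R,feed=.15)
print(bot.line_to([.4885,.300,.014],R,feed=.06,max_force=8))
claw.gripper_to(0.03)
s=read_state(); print(s["clock"],s["finger_gap"],np.round(s["position"],4),np.round(s["contact_force"],2))
bot.line_to([.4885,.300,.04],R,feed=.05)
bot.line_to([.4885,.300,.27],R,feed=.2)
im,C,s=wshot("w2"); print(s["clock"],s["finger_gap"],np.round(s["position"],4),np.round(s["contact_force"],2))
q=kin.ik([.456,-.318,.27],down(np.radians(60))); print(np.round(q,2),np.round(s["joints"],2))
E
```

```text
False
3.9417 0.04790693380714127 [0.4887 0.3001 0.0145] [-1.28 -0.14  5.91]
5.9083 0.04794601155912729 [0.4881 0.2998 0.2689] [ 1.    0.3  -0.88]
[-0.69  0.32  1.59  0.    1.23 -1.74] [ 0.47  0.36  1.54 -0.    1.24 -1.22]
```

View pics/w2.png

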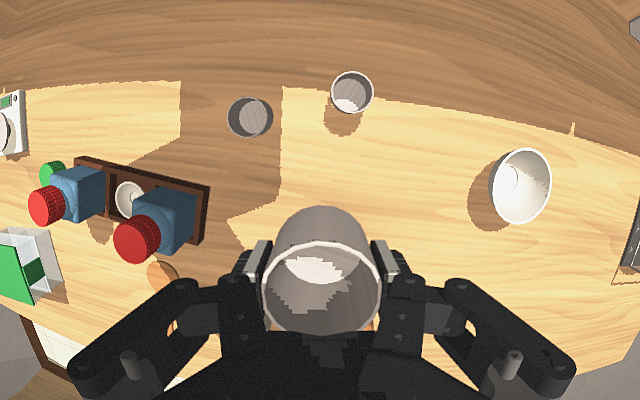

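```bash
python3 - <<'E'
from h import *
R=down(np.radians(60))
bot.move_to([.40,-.288,.26],R)
im,C,s=wshot("w3"); print(s["clock"],s["finger_gap"],np.round(s["position"],4))
m=(C[...,2]>.041)&(C[...,2]<.056)&(C[...,1]<-.25)&(C[...,0]>.39)&(C[...,0]<.52)
m=cv2.morphologyEx(m.astype(np.uint8),cv2.MORPH_OPEN,np.ones((3,3)))
k,l,st,c=cv2.connectedComponentsWithStats(m)
for i in range(1,k):
    if st[i,4]>50:
        q=cv2.minEnclosingCircle(C[l==i][:,:2].astype(np.float32)); print("pan",c[i].round(),np.round(q[0],4),round(q[1]*2,4),st[i,4],np.nanmedian(C[l==i],0).round(4))
E
```

```text
8.0917 0.04763966508489049 [ 0.4004 -0.2875  0.26  ]
pan [329. 204.] [ 0.4378 -0.2997] 0.0515 231 [ 0.4316 -0.2948  0.0478]
```

View pics/w3.png

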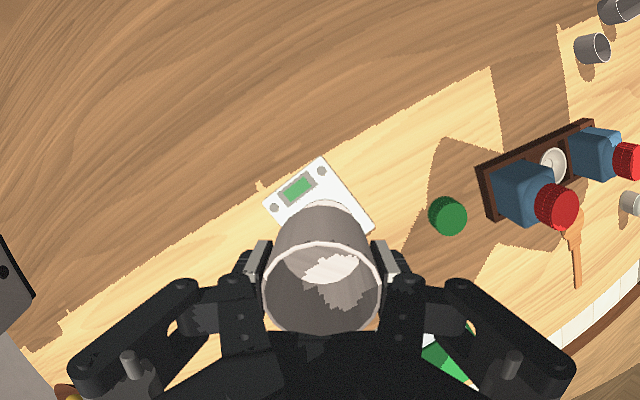

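```bash
python3 - <<'E'
from h import *
R=down(np.radians(60))
bot.move_to([.535,-.355,.26],R)
im,C,s=wshot("w4"); print(s["clock"],s["finger_gap"],np.round(s["position"],4))
m=(C[...,2]>.041)&(C[...,2]<.056)&(C[...,1]<-.25)&(C[...,0]>.39)&(C[...,0]<.52)
m=cv2.morphologyEx(m.astype(np.uint8),cv2.MORPH_OPEN,np.ones((3,3)))
k,l,st,c=cv2.connectedComponentsWithStats(m)
for i in range(1,k):
    if st[i,4]>50:
        q=cv2.minEnclosingCircle(C[l==i][:,:2].astype(np.float32)); print("pan",c[i].round(),np.round(q[0],4),round(q[1]*2,4),st[i,4],np.nanmedian(C[l==i],0).round(4))
E
```

```text
8.7917 0.0478274424910663 [ 0.535  -0.3545  0.2594]
pan [317. 104.] [ 0.4594 -0.317 ] 0.0765 3411 [ 0.4593 -0.3168  0.0482]
```

View pics/w4.png

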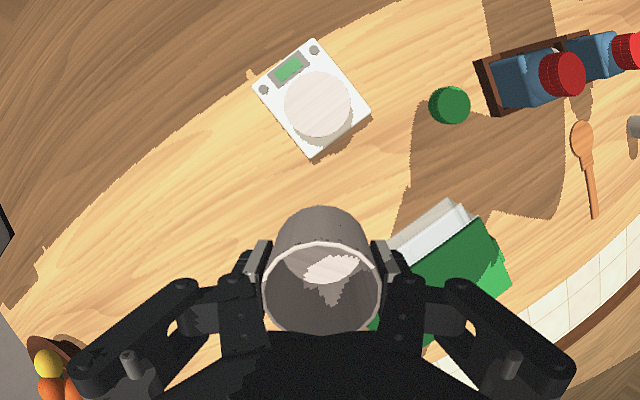

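```bash
python3 - <<'E'
from h import *
R=down(np.radians(60)); x,y=.459,-.3173
bot.move_to([x,y,.15],R)
bot.line_to([x,y,.078],R,feed=.12); bot.dwell(.2)
f=bot.line_to([x,y,.056],R,feed=.015,max_force=2.5)
s=read_state(); print(f,s["clock"],np.round(s["position"],4),np.round(s["contact_force"],2))
E
```

```text
True 11.4 [ 0.459  -0.3173  0.0625] [-1.21  0.82  5.97]
```

```bash
python3 - <<'E'
from h import *
R=down(np.radians(60)); x,y=.459,-.3173
claw.gripper_to(0.085)
bot.dwell(.2)
bot.line_to([x,y,.14],R,feed=.1)
bot.line_to([x+.04,y-.02,.24],R,feed=.25)
im,C,s=wshot("w5"); print(s["clock"],np.round(s["position"],4))
m=(C[...,2]>.093)&(C[...,2]<.107)&(abs(C[...,1]+.317)<.06)&(abs(C[...,0]-.459)<.06)
q=cv2.minEnclosingCircle(C[m][:,:2].astype(np.float32)); print("cuprim",m.sum(),np.round(q[0],4),round(q[1]*2,4))
hsv=cv2.cvtColor(im,cv2.COLOR_BGR2HSV)
m=(C[...,2]>.139)&(C[...,2]<.155)&(hsv[...,1]>150)&((hsv[...,0]<8)|(hsv[...,0]>172))
k,l,st,c=cv2.connectedComponentsWithStats(m.astype(np.uint8))
for i in range(1,k):
    if st[i,4]>50:
        q=cv2.minEnclosingCircle(C[l==i][:,:2].astype(np.float32)); print("cap",c[i].round(),np.round(q[0],4),round(q[1]*2,4),st[i,4],np.nanmedian(C[l==i],0).round(4))
E
```

```text
13.5833 [ 0.4985 -0.3369  0.2388]
cuprim 463 [ 0.4592 -0.3176] 0.0509
cap [583. 111.] [ 0.5469 -0.0599] 0.0514 1233 [ 0.5456 -0.064   0.1462]
```

View pics/w5.png

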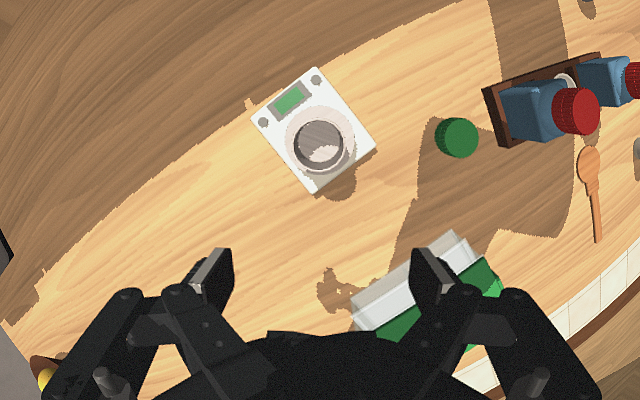

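```bash
python3 - <<'E'
from h import *
q=kin.ik([.547,-.059,.26],down(-.1)); print(np.round(q,3))
bot.move_to([.547,-.059,.26],down(-.1))
im,C,s=wshot("w6"); print(s["clock"],np.round(s["position"],4),np.round(s["joints"],2))
hsv=cv2.cvtColor(im,cv2.COLOR_BGR2HSV)
m=(C[...,2]>.139)&(C[...,2]<.155)&(hsv[...,1]>150)&((hsv[...,0]<8)|(hsv[...,0]>172))
k,l,st,c=cv2.connectedComponentsWithStats(m.astype(np.uint8))
for i in range(1,k):
    if st[i,4]>50:
        q=cv2.minEnclosingCircle(C[l==i][:,:2].astype(np.float32)); print("cap",c[i].round(),np.round(q[0],4),round(q[1]*2,4),st[i,4],np.nanmedian(C[l==i],0).round(4))
E
```

```text
[-0.192  0.323  1.617 -0.     1.202 -0.092]
15.075 [ 0.5468 -0.0594  0.2596] [-0.19  0.32  1.62 -0.    1.2  -0.09]
cap [326.  17.] [0.5663 0.0989] 0.0496 1892 [0.5654 0.0939 0.1462]
cap [323. 195.] [ 0.5477 -0.0588] 0.0502 2370 [ 0.5477 -0.0574  0.1462]
```

View pics/w6.png

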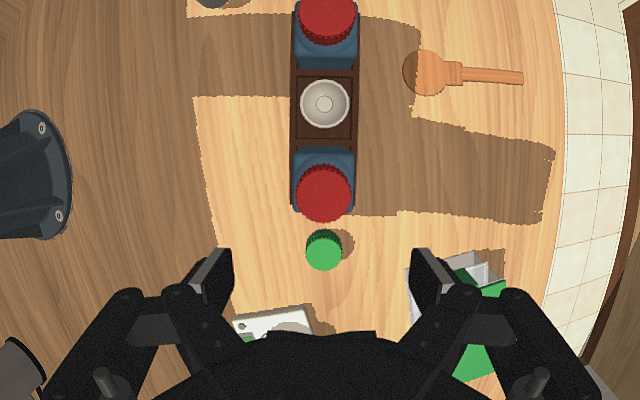

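```bash
cat >> h.py <<'E'
def turn(yaw_deg,step=4,lim=None,log=None):
    """turn tool about its axis by yaw_deg (ccw +) in steps, watching moment z; stops at |tz-t0|>lim"""
    q0=np.array(read_state()["joints"]); n=int(np.ceil(abs(yaw_deg)/step)); out=[]
    for i in range(1,n+1):
        a=np.sign(yaw_deg)*min(step*i,abs(yaw_deg)); q=q0.copy(); q[5]-=np.radians(a); bot.move_j(q)
        s=read_state(); out.append((round(float(a),1),round(s["ft_torque"][2],2),round(s["effort"][5],2)))
        if lim and abs(s["ft_torque"][2])>lim: break
    return out
E
python3 - <<'E'
from h import *
R=down(-.1); x,y=.547,-.0593
bot.line_to([x,y,.17],R,feed=.15)
print(bot.line_to([x,y,.113],R,feed=.06,max_force=8))
claw.gripper_to(0.03); bot.dwell(.2)
s=read_state(); print(s["clock"],s["finger_gap"],np.round(s["position"],4),np.round(s["contact_force"],2),np.round(s["ft_torque"],2))
print(turn(16,4,1.0))
s=read_state(); print(s["clock"],s["finger_gap"],np.round(s["contact_force"],2),np.round(s["ft_torque"],2))
E
```

```text
False
17.6167 0.04682087901987201 [ 0.5477 -0.0594  0.1136] [0.73 0.26 4.89] [ 0.05 -0.25 -0.01]
[(4.0, np.float64(-0.01), np.float64(-0.45)), (8.0, np.float64(-0.28), np.float64(-0.68)), (12.0, np.float64(-0.95), np.float64(-1.19)), (16.0, np.float64(-0.86), np.float64(-1.11))]
18.6167 0.04669340769677287 [ 4.06 -3.26  3.36] [-0.31 -0.79 -0.86]
```

```bash
python3 - <<'E'
from h import *
print([tuple(map(float,t)) for t in turn(-48,6,1.0)])
s=read_state(); print(s["clock"],s["finger_gap"],np.round(s["position"],4),np.round(s["contact_force"],2),np.round(s["ft_torque"],2))
E
```

```text
[(-6.0, -0.11, 0.57), (-12.0, -0.07, 0.58), (-18.0, 0.03, 0.57), (-24.0, -0.0, 0.57), (-30.0, -0.01, 0.57), (-36.0, 0.05, 0.56), (-42.0, 0.06, 0.56), (-48.0, -0.03, 0.56)]
20.6167 0.04653784435985612 [ 0.548  -0.0598  0.1138] [ 0.36  0.12 -0.55] [ 0.02 -0.02 -0.03]
```

```bash
python3 - <<'E'
from h import *
print([tuple(map(float,t)) for t in turn(-40,4,.4)])
print(turn(3,3))
s=read_state(); p=np.array(s["position"]); print(s["clock"],s["finger_gap"],np.round(p,4),np.round(s["contact_force"],2),np.round(s["ft_torque"],2),np.round(s["joints"],2))
f=bot.line_to(p+[0,0,.006],feed=.01,max_force=3)
s=read_state(); print(f,s["clock"],np.round(s["position"],4),np.round(s["contact_force"],2))
E
```

```text
[(-4.0, 0.02, 0.32), (-8.0, 0.01, 0.37), (-12.0, 0.02, 0.37), (-16.0, -0.02, 0.38), (-20.0, 0.01, 0.38), (-24.0, 0.04, 0.38), (-28.0, 0.05, 0.39), (-32.0, 0.04, 0.39), (-36.0, 0.22, 0.55), (-40.0, 0.76, 1.12)]
[(3.0, np.float64(0.23), np.float64(-0.21))]
23.3667 0.0467647471144249 [ 0.5476 -0.0598  0.1138] [-2.76 -0.56 -0.05] [0.01 0.55 0.23] [-0.19  0.5   1.75 -0.    0.89  1.1 ]
True 23.5833 [ 0.5473 -0.0598  0.1137] [ 1.02 -0.69  2.9 ]
```

```bash
python3 - <<'E'
from h import *
print(turn(3,3)); bot.dwell(.2)
s=read_state(); p=np.array(s["position"]); print(np.round(p,4),np.round(s["contact_force"],2),np.round(s["ft_torque"],2))
for i in range(1,5):
    f=bot.line_to(p+[0,0,.0015*i],feed=.01,max_force=6); bot.dwell(.15)
    s=read_state(); print(f,round(s["clock"],2),np.round(s["position"],4),np.round(s["contact_force"],2),s["finger_gap"])
    if s["contact_force"][2]<-4: break
E
```

```text
[(3.0, np.float64(0.03), np.float64(-0.31))]
[ 0.5473 -0.0598  0.1136] [-0.37 -0.22 -0.16] [-0.06  0.02  0.01]
False 24.48 [ 0.5473 -0.0598  0.1151] [-0.92  0.18 -0.1 ] 0.04651814905035855
False 24.93 [ 0.5473 -0.0598  0.1166] [ 0.36  0.56 -0.77] 0.04701025121420103
False 25.38 [ 0.5473 -0.0597  0.1181] [-0.36  0.26 -1.  ] 0.04655528894718822
False 25.82 [ 0.5473 -0.0598  0.1196] [-0.31  0.11 -0.13] 0.04688852210283108
```

```bash
python3 - <<'E'
from h import *
s=read_state(); p=np.array(s["position"]); z0=.1136
f=bot.line_to([p[0],p[1],z0+.03],feed=.03,max_force=6)
s=read_state(); print(f,round(s["clock"],2),np.round(s["position"],4),np.round(s["contact_force"],2),s["finger_gap"])
if not f: bot.line_to([p[0],p[1],z0+.117],feed=.06)
bot.dwell(.3)
im,C,s=wshot("w7"); print(round(s["clock"],2),np.round(s["position"],4),np.round(s["contact_force"],2),s["finger_gap"],np.round(s["ee_rot"],3))
for n in("top","scene"):
    i2,d=cams.get_image(n); cv2.imwrite(f"pics/{n}7.png",i2); np.savez(f"pics/{n}7.npz",im=i2,d=d)
a=cv2.resize(cv2.imread("pics/scene7.png")[120:270,120:420],None,fx=2.6,fy=2.6); cv2.imwrite("pics/scene7z.png",a)
E
```

```text
False 26.77 [ 0.5472 -0.0597  0.1434] [-0.54 -0.13 -0.49] 0.046374013562588946
28.68 [ 0.5473 -0.0597  0.2305] [0.43 0.32 0.23] 0.046470150826800054 [[ 0.32   0.001  0.947]
 [-0.947 -0.001  0.32 ]
 [ 0.001 -1.     0.   ]]
```

View pics/w7.png

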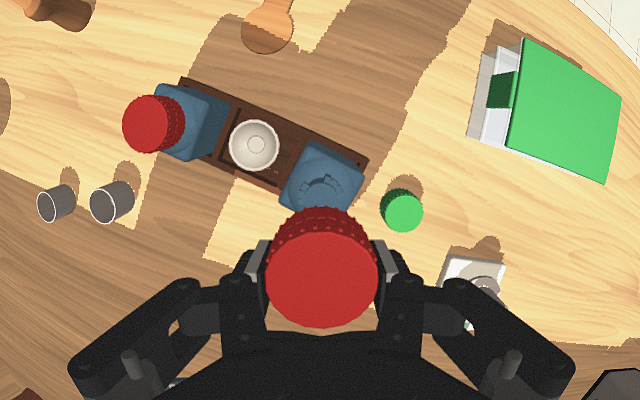

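View pics/scene7z.png

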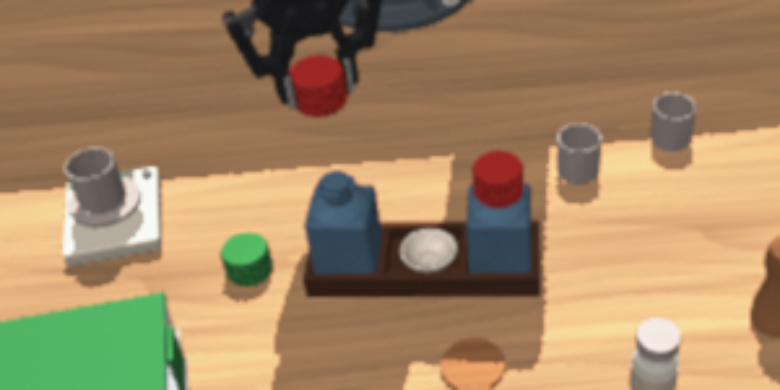

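View pics/top7.png

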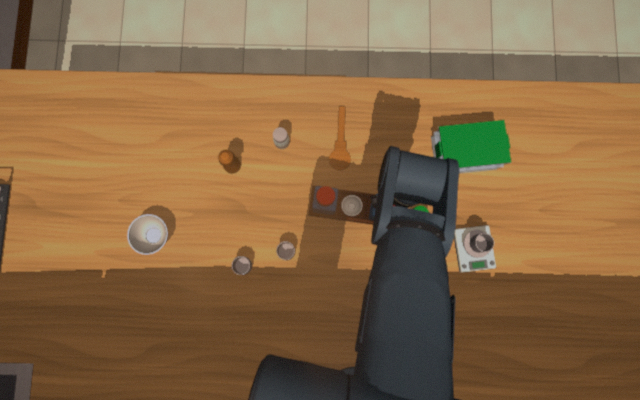

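```bash
python3 - <<'E'
from h import *
print("cup rim top view",plane("top",[(480.5,241.5)],.1).round(4))
z=np.load("pics/w7.npz"); C=wcloud(z["d"],z["pos"],z["R"]); hsv=cv2.cvtColor(z["im"],cv2.COLOR_BGR2HSV)
red=(hsv[...,1]>150)&((hsv[...,0]<8)|(hsv[...,0]>172)); m=red.copy(); m[:262]=0; m[320:]=0; m[:,:275]=0; m[:,370:]=0
P=C[m]; A=np.c_[P[:,:2]-P[:,:2].mean(0),np.ones(len(P))]; c=np.linalg.lstsq(A,P[:,2],rcond=None)[0]; print("cap top z",c[2].round(4),"tilt deg",np.degrees(np.hypot(c[0],c[1])).round(2))
m=(C[...,2]>.122)&(C[...,2]<.134)&~red; m[260:]=0
k,l,st,ce=cv2.connectedComponentsWithStats(m.astype(np.uint8))
for i in range(1,k):
    if st[i,4]>40: print("mouth?",ce[i].round(),st[i,4],C[l==i].mean(0).round(4),C[l==i].min(0).round(3),C[l==i].max(0).round(3))
E
```

```text
cup rim top view [[ 0.461  -0.3076  0.1   ]]
 ** On entry to DLASCL parameter number  4 had an illegal value
 ** On entry to DLASCL parameter number  4 had an illegal valueTraceback (most recent call last):
  File "<stdin>", line 5, in <module>
    x, resids, rank, s = _umath_linalg.lstsq(a, b, rcond,
                         ~~~~~~~~~~~~~~~~~~~^^^^^^^^^^^^^
                                             signature=signature)
                                             ^^^^^^^^^^^^^^^^^^^^
    raise LinAlgError("SVD did not converge in Linear Least Squares")
numpy.linalg.LinAlgError: SVD did not converge in Linear Least Squares
```

```bash
python3 - <<'E'
from h import *
t=np.load("pics/top7.npz"); cv2.imwrite("pics/pan7.png",cv2.resize(t["im"][215:280,445:510],None,fx=8,fy=8,interpolation=2))
C=cloud("top",t["d"]); P=C[215:280,445:510].reshape(-1,3); P=P[(P[:,2]>.085)&(P[:,2]<.115)]; print(len(P),P.min(0).round(3),P.max(0).round(3))
z=np.load("pics/w7.npz"); C=wcloud(z["d"],z["pos"],z["R"]); hsv=cv2.cvtColor(z["im"],cv2.COLOR_BGR2HSV)
red=(hsv[...,1]>150)&((hsv[...,0]<8)|(hsv[...,0]>172)); m=red.copy(); m[:265]=0; m[320:]=0; m[:,:280]=0; m[:,365:]=0
P=C[m]; print(len(P)); P=P[np.isfinite(P).all(1)]; print(len(P))
if len(P)>20:
    A=np.c_[P[:,:2]-P[:,:2].mean(0),np.ones(len(P))]; c=np.linalg.lstsq(A,P[:,2],rcond=None)[0]; print("cap top z",c[2].round(4),"tilt deg",np.degrees(np.hypot(c[0],c[1])).round(2))
m=(C[...,2]>.122)&(C[...,2]<.134)&~red; m[260:]=0
k,l,st,ce=cv2.connectedComponentsWithStats(m.astype(np.uint8))
for i in range(1,k):
    if st[i,4]>40: print("mouth?",ce[i].round(),st[i,4],C[l==i].mean(0).round(4),C[l==i].min(0).round(3),C[l==i].max(0).round(3))
E
```

```text
125 [ 0.434 -0.342  0.085] [ 0.483 -0.292  0.105]
4599
4577
cap top z 0.2632 tilt deg 0.56
mouth? [320. 193.] 965 [ 0.5518 -0.0569  0.1268] [ 0.537 -0.074  0.122] [ 0.567 -0.04   0.13 ]
```

View pics/pan7.png

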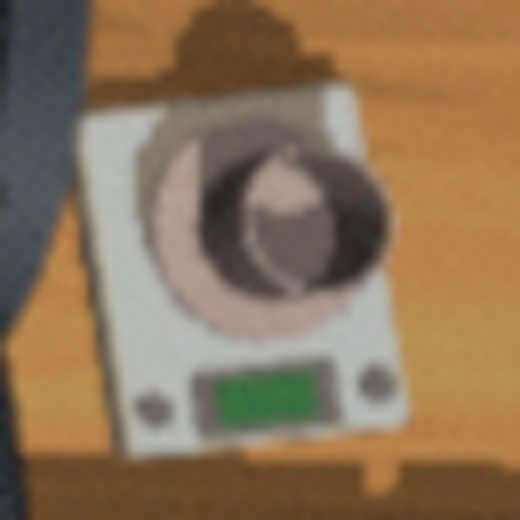

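```bash
python3 - <<'E'
from h import *
order.close_job(); print(read_state()["clock"])
E
```

```text
the job is handed in; nothing more can be done
the job is handed in; nothing more can be done
```

The cup is on the scale and the cap is off the bottle on the scale's side. I handed the job in at about 29 s on the robot's clock, with the cap still held in the gripper.

- **Cup:** I took the steel cup farthest from the base and lowered it onto the pan until it touched, then let go. Afterwards it stood upright at (0.459, -0.318), against a measured pan centre of (0.459, -0.317).
- **Cap:** Counter-clockwise, it hit a stop at about 10° (moment about 0.9 N m). Clockwise it ran free to a second stop, so this bottle has the left-hand thread. I backed off about 6° and lifted. The pull stayed at 1 N or less, well under the bottle's 5.4 N weight, and the bottle was still in its well.
- **Final pose:** The cap's top is at z = 0.263 m, which puts its skirt about 10 cm above the mouth, with about 0.6° of tilt. The other bottle still has its cap, and nothing else looked moved in the last pictures.

Two checks disagreed:
- **Scene camera:** It read about 10 mm off in x from the top and wrist cameras, so I did not use its positions.
- **Mouth position:** The last reading, with the mouth partly hidden by the cap, was (0.552, -0.057). That is about 5 mm from the cap's axis. I put this down to the hidden part and did not correct for it.

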